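Widen a lane in the medicine drawer and hold the divider lock home

TASK

Pull the medicine drawer fully open by its handle. Then pull up the red lock plunger on the blue lane divider inside, slide the divider exactly one hole sideways, away from the teal carton so that the teal carton's lane gets wider, and let the pin drop fully into that hole. Finish while still holding the red knob with the pin fully down in its hole: do not let go. Keep the two cartons in the drawer upright and leave the other things on the table alone.

Things in the scene. Friction and masses are not known exactly. Their poses are not given: they have to be found in the camera images.
- cabinet_front (a point): Grey drawer unit standing on the table, 240 (x) by 360 (y) by 130 mm high, fixed in place. This point: middle of the front edge of its top (it does not move with the drawer). The cabinet's -x axis points out of its white drawer front (the way the drawer opens); its y axis runs along the front, the way the divider slides; z up. The point's axes are the cabinet's.
- cabinet_drawer0 (a joint): How far the drawer is pulled out along the cabinet's -x, in m: 0 shut, 0.1656 fully open at the stop; it starts shut or up to 20 mm ajar. It counts as fully open above 0.15. Friction of about 4 N; it stays where it is left. The drawer's inside is 318 mm wide (y), its side walls reach 108 mm and the front panel's top edge 119 mm above the table.
- cabinet_drawer0_handle (a point): Middle of the drawer's handle: a steel round bar, 11 mm thick and 120 mm long, lying along the cabinet's y, 35 mm in front of the drawer front (29 mm of clear gap behind it) and 92 mm above the table, 38 mm below the cabinet's top. It moves with the drawer.
- index_bar (a point): Steel index bar lying across the drawer near its front, along the cabinet's y, 26 mm wide, its top 61 mm above the table, with five 12 mm holes along it at -80, -40, 0, +40 and +80 mm in y. This point: centre of the middle hole, at the bar's top. It moves with the drawer.
- divider (a joint): Place of the divider along the index bar, in m along the cabinet's +y from the middle hole. The divider is a blue plate (130 by 5 by 67 mm high) with a 40 by 36 mm blue block that rides on the bar. It starts locked in the middle hole (0); the next holes are at -0.04 and +0.04; stops at -0.085 and +0.085. Unlocked it slides with 1.5 to 3 N of drag and stays where it is left.
- lock_plunger (a joint): How far the spring plunger is pulled up, in m: 0 with the pin fully down in a hole, 0.016 at its upper stop. A spring pushes it down with 5 N at 0, rising to 9 N at 0.016. The 8 mm round-tipped pin is free of the hole above 0.011; let go between holes it rests on the bar at 0.011 and drops into the next hole it meets. In a hole it has 2 mm of play to either side.
- plunger_knob: Red knob on the plunger, an upright cylinder 22 mm in diameter, 24 mm high, part of the divider. Origin: its centre. Pin down, its centre is 99 mm above the table; 42 mm behind the inside of the drawer front, 98 mm behind the handle bar (cabinet +x). Under the cabinet's top until the drawer is open. Below it the blue block's top is 77 mm, its collar 85 mm above the table.
- teal_carton: Teal carton with a white band, 60 (x) by 50 (y) by 45 mm high, loose, lying on the drawer floor (22 mm above the table) on one side of the divider, left or right. Origin: centre of its underside. The divider must go away from it.
- white_carton: White carton with a lilac band, 55 (x) by 45 (y) by 40 mm high, loose on the drawer floor on the other side of the divider. Origin: centre of its underside.
- bottle_a: White bottle with teal label, 52 mm in diameter, 100 mm high, on the table, left or right. Origin: centre of its underside. Leave alone.
- bottle_b: Amber jar, 56 mm in diameter, 90 mm high, on the table, left or right. Origin: centre of its underside. Leave alone.
- bottle_c: White bottle, 52 mm in diameter, 110 mm high, on the table at the left. Origin: centre of its underside. Leave alone.
- stock_carton: White carton with a teal band, 110 by 70 by 60 mm high, on the table at the right. Origin: centre of its underside. Leave alone.
- mug: Blue mug, 76 mm in diameter, 90 mm high, on the table at the right. Origin: centre of its underside. Leave alone.
- stapler: Black and grey stapler, 130 by 34 by 44 mm high, on the table at the left. Origin: centre of its underside. Leave alone.

How it is judged:
On the way, in this order (a step that is already met when the one before it is completed fails the run):
1. the drawer is pulled fully open (value of joint cabinet_drawer0 above 0.15 m), for 0.2 s.
2. the fingers hold the knob and the plunger is pulled up clear of the hole (value of joint lock_plunger above 0.011 m and contact force between the fingers and plunger_knob above 1 N), for 0.1 s.
3. the divider is at the next hole away from the teal carton, with the pin down in it (((y of teal_carton in the frame of cabinet_front above 0 m and value of joint divider between -0.045 and -0.035 m) or (y of teal_carton in the frame of cabinet_front below 0 m and value of joint divider between 0.035 and 0.045 m)) and value of joint lock_plunger below 0.003 m), for 0.2 s.
At the end, for the whole second after the job is handed in: The drawer is open by more than 150 mm, the divider is within 5 mm of the next hole on the side away from the teal carton, the pin is down (plunger less than 3 mm up), both cartons lie upright (within 0.2 rad), and the fingers still hold the knob with more than 3 N (all of step 3 and value of joint cabinet_drawer0 above 0.15 m and contact force between the fingers and plunger_knob above 3 N and angle between each of teal_carton, white_carton's own z axis and vertical below 0.2 rad); the arm keeps its last pose, push and grip.
It fails at once if the bottle with teal label or the amber jar is moved by more than 40 mm or tipped over (distance of any of bottle_a, bottle_b from where it was at the start of the episode above 0.04 m or angle between any of bottle_a, bottle_b's own z axis and vertical above 0.5 rad).
It fails at once if the plain white bottle, the stock carton, mug or stapler is moved by more than 40 mm or tipped over (distance of any of bottle_c, stock_carton, mug, stapler from where it was at the start of the episode above 0.04 m or angle between any of bottle_c, stock_carton, mug, stapler's own z axis and vertical above 0.5 rad).
It also fails if it takes over 50 s, if anything falls off the work surface, if the arm or the gripper's body presses on something with over 40 N, if the wrist force passes 120 N, or if a joint passes its speed limit or range.

ROBOT

A 7-joint arm with a two-finger parallel gripper is mounted at the origin on the work surface. World frame = base frame: x ahead of the robot, y to its left, z up, the work surface at z = 0. Lengths are in m, angles in rad, forces in N, time in s.
With the tool pointing down it reaches from about 0.4 to 0.85 m from the base axis. Payload 10.4 kg.
Tool frame: the origin (TCP) lies between the finger pads; the fingertips stand 11 mm ahead of it and the grasp point (between the pads) lies 8 mm behind it (r.finger_overhang is the distance from the TCP to the fingertips, in m); z points along the fingers, y is the line along which they close (so a half turn about z gives the same grasp; the last joint's range is limited). The gripper opens to 87 mm and grips with 3 to 60 N. Pads are 19 mm wide; open, the fingers measure 117 mm over their backs; the gripper's body (75 mm by 190 mm) begins 51 mm behind the grasp point.
Start: joints at [-1.205, 0.332, -0.065, 1.46, 0.022, 1.35, -0.088], TCP at [0.237, 0.578, 0.234] pointing down, gripper open.
Joint ranges: [-2.6, 2.6], [-0.5, 2.12], [-1.47, 1.34], [0.16, 2.42], [-1.27, 4.41], [0.06, 2.06], [-2.6, 2.6]. Speed limits (rad/s): [2.22, 2.22, 2.79, 2.79, 3.14, 3.14, 3.14].

INTERFACE

Orientations are given as a unit quaternion [w, x, y, z].
In Python, from plant import r gives the robot as it stands.
- The arm moves only by the tool move_arm, never from a script. Its argument "deltas" is a list of rows, each a list of 2 entries, a list of its own where there are three numbers: the shift along the tool's x, y, z in mm, then the turn about the tool's z in degrees. A call has 1 to 5 rows; each row is the pose to reach, as a shift and turn from the pose commanded when the call began, along the tool's axes at that moment; what a row does not reach only later rows make up. A row lasts 1/10 s, in which the tool goes at most 50 mm and 8.59 degrees, less where a joint would pass 70% of its speed; a pose out of reach is approached as far as the arm can. A call with a gripper value outside its range is refused whole. "hand" is the opening, from 0 (shut) to 1 (fully open), set as the call begins (left out, the last holds). The fingers move at their own pace and stop on an object; "grip_force" is the grip in N (left out, the last holds). Time passes only in rows, so rows that repeat a pose let the fingers close. It gives the time, the measured TCP pose, the force, the opening and the grip force at its end, in the units of the state.
- r.observe(): the state, without advancing time (a new reading comes with each control period).
- r.grab_frame(name): name is "scene" or "top" or "wrist"; returns a dict with "frame" (480x640x3 uint8, red, green, blue), "range_z" (480x640 float32, m along the optical axis (not along the pixel's ray), 0 where there is no reading), "fx", "fy", "cx", "cy" (pixels), "cam_to_world" (4x4, takes a point from camera to world coordinates). Camera axes: x right, y up, looking along -z (the intrinsics and any distortion apply to the point x, -y, -z); pixel columns grow to the right and rows downward; lengths in m; the calibration is good to about 2 mm. A picture is of the moment at which its call begins.
- r.close_job(): hands the job in; it is judged then, once.
The state is a dict: "t": time; "qpos": joint angles; "joint_velocities": joint speeds; "joint_torque": joint torques, N m; "position": TCP position; "tcp_rot": TCP orientation; "ft_force": force on the tool from outside, world axes, zero at the start; "ft_torque": the same for the moment, N m; "width": opening from 0.0 (shut) to 1.0 (fully open); "grasp_force": force on a finger pad.
Only numpy, scipy, OpenCV 4.12 (cv2) and the standard library are available. Lean on these libraries where they do the work, as an engineer would, in place of code of your own. Each camera call takes 0.05 s, during which the arm holds its last target. There are 200 camera calls.

## Working session

There is one attempt and no reset: what is moved stays moved. The work goes in short steps, Python scripts to look and compute and a tool call to move; the robot and the scene stay as the last step left them, time stands still between calls to the robot, and variables do not carry over. Pictures are saved under pics/ and viewed, at most 10 in all, crops included, and the job is handed in when it is done.

Besides the shell and the picture viewer there is one more tool, called after "Emit:" as name(argument=value, ...), one argument or row to a line, values as JSON. move_arm: Moves the arm, as the interface text tells. Its arguments: {"type":"object","properties":{"deltas":{"type":"array"},"hand":{"type":"number"},"grip_force":{"type":"number"}},"required":["deltas"]}

```bash
mkdir -p pics; cat > h.py <<'E'
import numpy as np, cv2
from plant import r
def grab(n,save=None):
    g=r.grab_frame(n)
    if save: cv2.imwrite('pics/'+save,g['frame'][:,:,::-1])
    return g
def pts(g):
    z=g['range_z'];v,u=np.mgrid[:480,:640]
    P=np.stack([(u-g['cx'])/g['fx']*z,-(v-g['cy'])/g['fy']*z,-z,np.ones_like(z)],-1)
    return (P@np.array(g['cam_to_world']).T)[...,:3]
E
python3 - <<'E'
from h import *
s=r.observe();print(s)
for n in('top','scene'):
    g=grab(n,n+'1.png');print(n,g['fx'],np.round(g['cam_to_world'],3).tolist())
E
```

```text
{'t': 0.0, 'qpos': array([-1.20456146,  0.33287356, -0.06471943,  1.46097218,  0.02159444,
        1.34987489, -0.08851022]), 'joint_velocities': array([-0.0001234 , -0.00027031, -0.0002128 , -0.00040672, -0.00053796,
       -0.00033475,  0.00088126]), 'joint_torque': array([-1.95089800e-03, -6.23261976e+01,  2.32082012e-02, -3.89903641e+01,
       -6.15664618e-02,  3.97323340e-02,  1.65340803e-04]), 'position': array([0.23679307, 0.57799722, 0.23273818]), 'tcp_rot': array([-1.11316839e-04,  1.93180917e-01,  9.81162892e-01, -7.07588584e-04]), 'ft_force': array([-0.63071061,  0.30390428,  0.11371501]), 'ft_torque': array([ 0.06703856, -0.01710193, -0.04451378]), 'grasp_force': 0.0, 'width': 1.0021030834079927}
top 619.2184340714416 [[0.026, 0.977, -0.212, 0.275], [-1.0, 0.025, -0.007, 0.014], [-0.002, 0.212, 0.977, 1.641], [0.0, 0.0, 0.0, 1.0]]
scene 533.2794409560532 [[-0.645, -0.568, 0.511, 1.425], [0.764, -0.478, 0.434, 0.69], [-0.002, 0.67, 0.742, 1.27], [0.0, 0.0, 0.0, 1.0]]
```

View pics/top1.png

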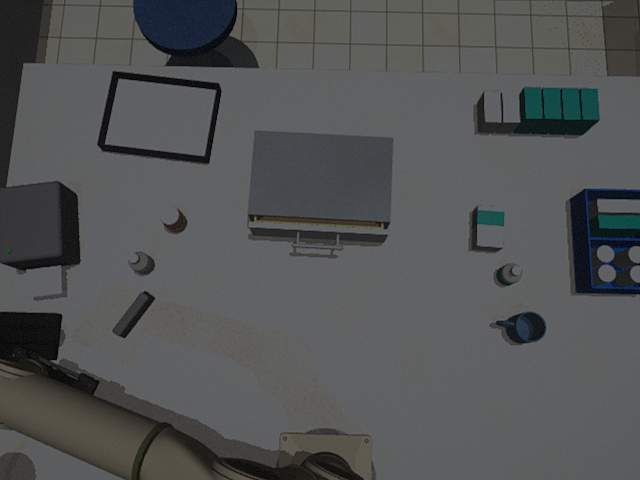

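View pics/scene1.png

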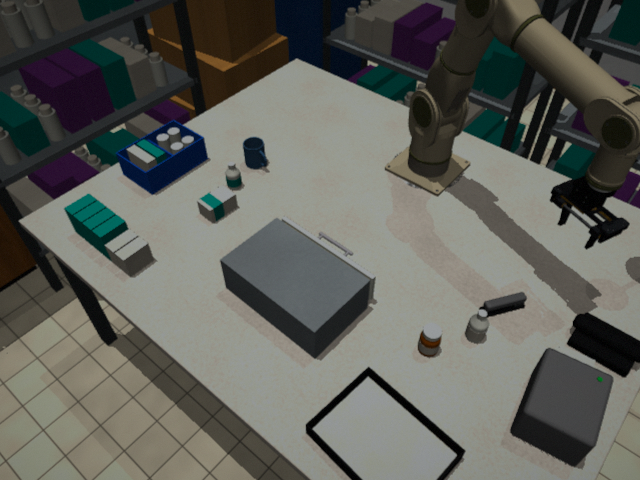

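The top view shows the cabinet top at about (250–392, 131–222), with the drawer slightly ajar and the handle bar at about (292–340, 250). The bottles, stapler and mug are clear of the straight path. Next I'll measure the cabinet and the handle.

```bash
python3 - <<'E'
from h import *
g=grab('top');P=pts(g);Z=P[...,2]
m=np.zeros((480,640),bool);m[120:240,240:400]=1
t=m&(abs(Z-.13)<.006)
v,u=np.nonzero(t);rc=cv2.minAreaRect((P[t][:,:2]*1000).astype(np.float32));print('top z',np.median(Z[t]),rc,cv2.boxPoints(rc).tolist())
h=np.zeros_like(m);h[241:265,280:352]=1
h&=(Z>.075)&(Z<.12)
q=P[h];print('handle n',len(q),q.min(0),q.max(0),np.median(q,0))
rows=np.nonzero(h);print(rows[0].min(),rows[0].max(),rows[1].min(),rows[1].max())
# bar: front part
f=q[q[:,0]<q[:,0].min()+.02];print(f.mean(0), cv2.minAreaRect((f[:,:2]*1000).astype(np.float32)))
c=g['frame'][238:262,284:350].max(-1);cv2.imwrite('pics/hc.png',cv2.resize(g['frame'][210:270,270:360,::-1],None,fx=8,fy=8,interpolation=0))
E
```

```text
top z 0.12953567312419123 ((743.0542602539062, 27.53656005859375), (360.7209777832031, 258.77447509765625), 88.13575744628906) [[607.8681030273438, -148.51931762695312], [866.5056762695312, -156.9376220703125], [878.2404174804688, 203.59243774414062], [619.6028442382812, 212.0107421875]]
handle n 232 [ 0.57277979 -0.03196463  0.08558967] [0.59404318 0.09585246 0.10403088] [0.57994988 0.03042438 0.09559784]
241 249 292 342
[0.5803155  0.03182602 0.09563699] ((583.1196899414062, 31.915607452392578), (127.98333740234375, 17.811565399169922), 88.608642578125)
```

View pics/hc.png

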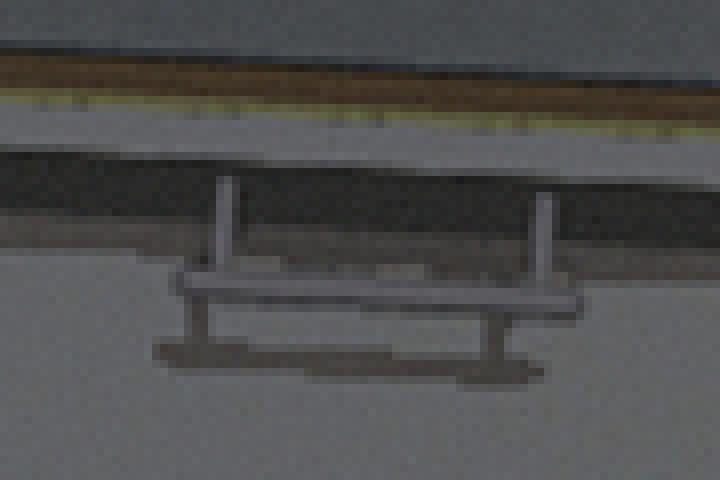

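The crop shows the bar from about (292.5, 245) to (342.5, 248), centre (317.4, 246.4). The front panel's top strip lies just behind it.

```bash
cat >> h.py <<'E'
def ray(g,u,v,z):
    T=np.array(g['cam_to_world']);d=T[:3,:3]@np.array([(u-g['cx'])/g['fx'],-(v-g['cy'])/g['fy'],-1]);o=T[:3,3]
    return o+d*(z-o[2])/d[2]
def plan(tgt,yang):
    """deltas (mm, tool axes) and turn (deg) to a tool-down TCP target whose tool y points at world angle yang (mod 180)"""
    from scipy.spatial.transform import Rotation as R
    s=r.observe();w=s['tcp_rot'];M=R.from_quat([w[1],w[2],w[3],w[0]]).as_matrix()
    a=np.degrees(np.arctan2(M[1,1],M[0,1]));t=(a-yang+90)%180-90
    print('t',round(s['t'],2),'pos',np.round(s['position'],4),'yang',round(a,2),'d',np.round(M.T@(np.array(tgt)-s['position'])*1000,1),'turn',round(t,1),'F',np.round(s['ft_force'],1),'w',round(s['width'],3),'g',round(s['grasp_force'],1),'q7',round(s['qpos'][6],2))
E
python3 - <<'E'
from h import *
g=grab('top')
for e in((292.5,245.2),(342.5,247.9),(317.4,246.5)):print(ray(g,*e,.096))
# front edge and panel edges
for e in((250,131.5),(392.5,137)):print('back',ray(g,*e,.13))
plan([.579,.031,.2],-1.7)
E
```

```text
[0.57906172 0.09400654 0.096     ]
[ 0.57529895 -0.03325283  0.096     ]
[0.57730232 0.03059991 0.096     ]
back [0.86967147 0.21287385 0.13      ]
back [ 0.86382321 -0.15615196  0.13      ]
t 0.2 pos [0.2368 0.5782 0.2331] yang 67.73 d [-524.  -376.6   33.4] turn 69.4 F [-0.3  0.5  0.7] w 1.003 g 0.0 q7 -0.09
```

Emit:
move_arm(
  deltas=[
    [[-40,-29,0],5.4],
    [[-80,-58,0],10.8],
    [[-120,-87,0],16],
    [[-160,-115,0],21],
    [[-200,-144,0],26.5],
  ],
  hand=0.3,
  grip_force=30,
)

```text
t: 0.7
position: [0.3681, 0.3675, 0.2335]
tcp_rot: [-0.0, 0.415, 0.91, 0.0]
ft_force: [0.5, -0.3, 0.4]
width: 0.632
grasp_force: 0.0
```

```bash
python3 -c "
from h import *
plan([.578,.031,.2],-1.7)"
```

```text
t 0.7 pos [0.3681 0.3675 0.2335] yang 41.02 d [-391.6  -62.5   33.4] turn 42.7 F [ 0.5 -0.3  0.4] w 0.632 g 0.0 q7 -0.15
```

Emit:
move_arm(
  deltas=[
    [[-45,-7,0],5],
    [[-90,-14,0],10],
    [[-135,-21,0],15],
    [[-180,-28,0],20],
    [[-225,-35,0],25],
  ],
)

```text
t: 1.2
position: [0.49, 0.1753, 0.2337]
tcp_rot: [-0.0, 0.602, 0.799, 0.0]
ft_force: [1.1, 0.9, 0.6]
width: 0.311
grasp_force: 0.0
```

```bash
python3 -c "
from h import *
plan([.578,.031,.2],-1.7)"
```

```text
t 1.2 pos [0.49   0.1753 0.2337] yang 16.02 d [-163.    44.8   33.6] turn 17.7 F [1.1 0.9 0.6] w 0.311 g 0.0 q7 -0.12
```

Emit:
move_arm(
  deltas=[
    [[-40,11,0],4.5],
    [[-80,22,5],9],
    [[-120,34,15],13.5],
    [[-163,45,35],17.7],
    [[-163,45,45],17.7],
  ],
)

```text
t: 1.7
position: [0.5792, 0.0262, 0.1871]
tcp_rot: [0.001, 0.72, 0.694, -0.001]
ft_force: [-0.3, -0.4, 1.0]
width: 0.301
grasp_force: 0.0
```

```bash
python3 -c "
from h import *
plan([.578,.031,.09],-1.7)
g=grab('wrist','w1.png')
P=pts(g);print(np.round(g['cam_to_world'],3).tolist())
g=grab('top');P=pts(g)
"
```

```text
t 1.7 pos [0.5792 0.0262 0.1871] yang -2.08 d [ 5.1 -1.4 97.1] turn -0.4 F [-0.3 -0.4  1. ] w 0.301 g 0.0 q7 -0.05
[[0.999, 0.035, 0.013, 0.582], [-0.037, 0.95, 0.309, 0.11], [-0.001, -0.309, 0.951, 0.338], [0.0, 0.0, 0.0, 1.0]]
```

View pics/w1.png

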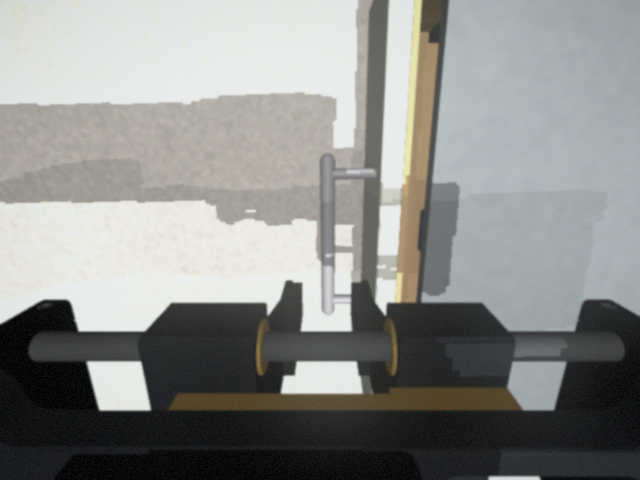

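The wrist view shows the bar at about u=327, v 155–313, centred between the fingers at about u=283 and u=370. I'll cross-check the position from these pixels.

```bash
python3 -c "
from h import *
g=grab('wrist')
a,b=ray(g,327.5,155,.096),ray(g,328,314,.096);print(a,b,(a+b)/2)
plan([.578,.031,.09],-1.7)
"
```

```text
[0.57942601 0.1019132  0.096     ] [ 0.57638577 -0.02542495  0.096     ] [0.57790589 0.03824412 0.096     ]
t 1.85 pos [0.5775 0.0335 0.1879] yang -1.45 d [-2.5  0.7 97.9] turn 0.3 F [0.4 0.  1.1] w 0.298 g 0.0 q7 -0.06
```

Emit:
move_arm(
  deltas=[
    [[0,0,25],0],
    [[0,0,50],0],
    [[0,0,75],0],
    [[0,0,97],0],
    [[0,0,97],0],
  ],
)

```text
t: 2.35
position: [0.5763, 0.0348, 0.0897]
tcp_rot: [-0.001, 0.715, 0.699, -0.001]
ft_force: [-0.6, 0.8, -0.2]
width: 0.303
grasp_force: 0.0
```

Emit:
move_arm(
  deltas=[
    [[0,0,0],0],
    [[0,0,0],0],
    [[0,0,0],0],
    [[0,0,0],0],
  ],
  hand=0,
  grip_force=40,
)

```text
t: 2.75
position: [0.5794, 0.0336, 0.0932]
tcp_rot: [0.001, 0.716, 0.698, 0.002]
ft_force: [1.2, 1.2, 7.4]
width: 0.11
grasp_force: 40.0
```

```bash
python3 -c "
from h import *
plan([.578,.031,.09],-1.7)
"
```

```text
t 2.75 pos [0.5794 0.0336 0.0932] yang -1.46 d [-2.7 -1.4  3.2] turn 0.2 F [1.2 1.2 7.4] w 0.11 g 40.0 q7 -0.01
```

Emit:
move_arm(
  deltas=[
    [[0,-10,0],0],
    [[0,-25,0],0],
    [[0,-45,0],0],
    [[0,-65,0],0],
    [[0,-80,0],0],
  ],
)

```text
t: 3.25
position: [0.4992, 0.0361, 0.0932]
tcp_rot: [0.001, 0.716, 0.698, 0.002]
ft_force: [4.5, 1.8, 5.1]
width: 0.11
grasp_force: 40.0
```

Emit:
move_arm(
  deltas=[
    [[0,-15,0],0],
    [[0,-30,0],0],
    [[0,-42,0],0],
    [[0,-52,0],0],
    [[0,-58,0],0],
  ],
)

```text
t: 3.75
position: [0.4415, 0.0379, 0.0932]
tcp_rot: [0.001, 0.716, 0.698, 0.003]
ft_force: [5.3, 4.6, 4.1]
width: 0.111
grasp_force: 40.0
```

```bash
python3 -c "
from h import *
plan([.42,.035,.09],-1.7)
"
```

```text
t 3.75 pos [0.4415 0.0379 0.0932] yang -1.44 d [ -3.4 -21.5   3.1] turn 0.3 F [5.3 4.6 4.1] w 0.111 g 40.0 q7 -0.18
```

Pulled 138 mm so far. I'll go on slowly to the stop.

Emit:
move_arm(
  deltas=[
    [[0,-4,0],0],
    [[0,-8,0],0],
    [[0,-12,0],0],
    [[0,-14,0],0],
    [[0,-14,0],0],
  ],
)

```text
t: 4.25
position: [0.43, 0.0382, 0.0933]
tcp_rot: [0.002, 0.716, 0.698, 0.004]
ft_force: [15.9, 4.7, -9.2]
width: 0.115
grasp_force: 40.0
```

Emit:
move_arm(
  deltas=[
    [[0,-2,0],0],
    [[0,-4,0],0],
    [[0,-6,0],0],
    [[0,-6,0],0],
  ],
)

```text
t: 4.65
position: [0.4297, 0.0382, 0.0936]
tcp_rot: [0.007, 0.716, 0.698, 0.009]
ft_force: [51.5, 5.2, -47.5]
width: 0.114
grasp_force: 40.0
```

```bash
python3 -c "
from h import *
plan([.42,.035,.09],-1.7)
"
```

```text
t 4.65 pos [0.4297 0.0382 0.0936] yang -1.46 d [-3.5 -9.7  3.4] turn 0.2 F [ 51.5   5.2 -47.5] w 0.114 g 40.0 q7 -0.21
```

The drawer is at its stop (force rising, no motion). I'll relax, release and lift.

Emit:
move_arm(
  deltas=[
    [[0,4,0],0],
    [[0,7,0],0],
    [[0,7,0],0],
  ],
)

```text
t: 4.95
position: [0.4301, 0.0382, 0.0932]
tcp_rot: [0.001, 0.716, 0.698, 0.003]
ft_force: [8.1, 5.1, -0.1]
width: 0.109
grasp_force: 40.0
```

Emit:
move_arm(
  deltas=[
    [[0,0,0],0],
    [[0,0,0],0],
    [[0,0,0],0],
  ],
  hand=0.3,
)

```text
t: 5.25
position: [0.4268, 0.0368, 0.0916]
tcp_rot: [-0.0, 0.716, 0.698, -0.0]
ft_force: [0.5, 0.2, -0.2]
width: 0.268
grasp_force: 0.0
```

Emit:
move_arm(
  deltas=[
    [[0,0,-25],0],
    [[0,0,-60],0],
    [[0,0,-100],0],
    [[0,0,-140],0],
    [[0,0,-160],0],
  ],
)

```text
t: 5.75
position: [0.4277, 0.0368, 0.2547]
tcp_rot: [0.001, 0.716, 0.698, 0.002]
ft_force: [-0.2, -0.1, -0.0]
width: 0.299
grasp_force: 0.0
```

```bash
python3 -c "
from h import *
plan([.42,.035,.09],-1.7)
g=grab('top');cv2.imwrite('pics/t2.png',cv2.resize(g['frame'][120:320,230:420,::-1],None,fx=3,fy=3,interpolation=0))
g=grab('wrist','w2.png')
"
```

```text
t 5.75 pos [0.4277 0.0368 0.2547] yang -1.51 d [ -2.3  -8.2 164.7] turn 0.2 F [-0.2 -0.1 -0. ] w 0.299 g 0.0 q7 -0.28
```

View pics/t2.png

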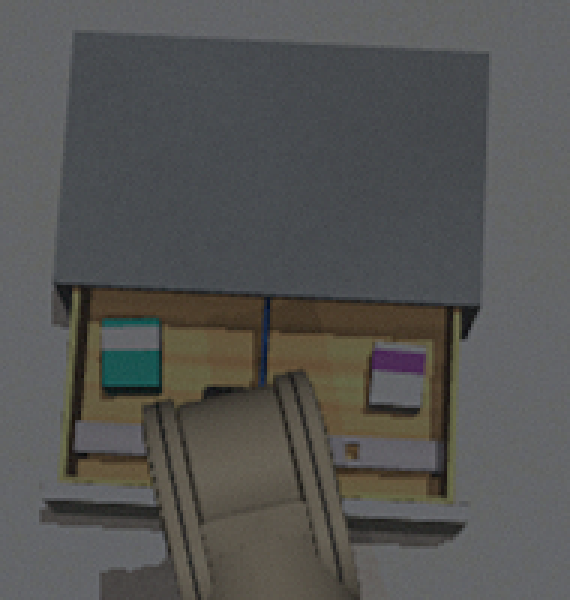

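View pics/w2.png

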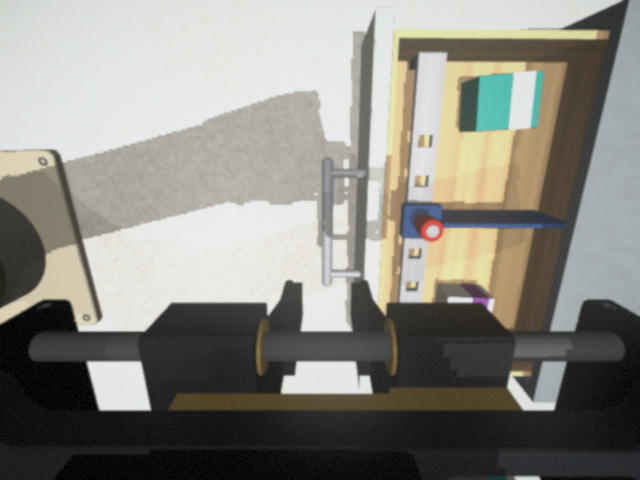

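The drawer is open. The teal carton is on the left (+y) and the knob is at about (431, 229) in the wrist view, so the divider goes to −y. Next I'll measure the knob.

```bash
python3 -c "
from h import *
g=grab('wrist');P=pts(g);f=g['frame'].astype(int)
m=(f[...,0]>120)&(f[...,0]>1.8*f[...,1])&(f[...,0]>1.8*f[...,2])
m[300:]=0
hull=cv2.convexHull(np.argwhere(m)[:,::-1].astype(np.int32));mm=np.zeros((480,640),np.uint8);cv2.fillConvexPoly(mm,hull,1)
q=P[mm>0];print(len(q),q[:,2].min(),q[:,2].max())
t=q[q[:,2]>.106];print('top',t.mean(0),(t.max(0)+t.min(0))/2,np.ptp(t,axis=0))
a,b=ray(g,327.5,160,.096),ray(g,327.5,283,.096);print('bar',a,b,(a+b)/2)
k=t.mean(0)
print('z',k);plan([k[0],k[1],.18],88.3)
"
```

```text
407 0.08618569318526681 0.4059362397437788
top [0.52633814 0.03463223 0.11281815] [0.48372362 0.07190917 0.25636847] [0.10830146 0.09632016 0.29913553]
bar [0.43112002 0.09919673 0.096     ] [ 0.42799197 -0.02326858  0.096     ] [0.429556   0.03796408 0.096     ]
z [0.52633814 0.03463223 0.11281815]
t 5.9 pos [0.4274 0.0369 0.2523] yang -1.49 d [ 0.2 98.8 72.4] turn -89.8 F [0.1 0.3 0.2] w 0.299 g 0.0 q7 -0.28
```

Emit:
move_arm(
  deltas=[
    [[0,10,0],-7],
    [[0,25,0],-15],
    [[0,45,0],-23],
    [[0,65,0],-31],
    [[0,80,0],-39],
  ],
  hand=0.6,
)

```text
t: 6.4
position: [0.5072, 0.0346, 0.2498]
tcp_rot: [-0.001, 0.44, 0.898, -0.001]
ft_force: [-0.4, -0.3, -0.6]
width: 0.584
grasp_force: 0.0
```

```bash
python3 -c "
from h import *
plan([.527,.035,.18],88.3)
"
```

```text
t 6.4 pos [0.5072 0.0346 0.2498] yang 37.84 d [-11.9  16.   69.7] turn -50.5 F [-0.4 -0.3 -0.6] w 0.584 g 0.0 q7 0.53
```

Emit:
move_arm(
  deltas=[
    [[-4,4,15],-8],
    [[-8,8,30],-16],
    [[-12,16,45],-24],
    [[-12,16,60],-32],
    [[-12,16,70],-40],
  ],
)

```text
t: 6.9
position: [0.5258, 0.0347, 0.1786]
tcp_rot: [-0.002, 0.106, 0.994, -0.001]
ft_force: [-0.1, 0.3, 0.6]
width: 0.599
grasp_force: 0.0
```

Emit:
move_arm(
  deltas=[
    [[0,0,0],-6],
    [[0,0,0],-10.5],
    [[0,0,0],-10.5],
    [[0,0,0],-10.5],
  ],
)

```text
t: 7.3
position: [0.5265, 0.0349, 0.1805]
tcp_rot: [-0.001, 0.019, 1.0, -0.0]
ft_force: [0.0, -0.6, 0.1]
width: 0.604
grasp_force: 0.0
```

```bash
python3 -c "
from h import *
plan([.527,.035,.1],88.3)
g=grab('wrist','w3.png')
"
```

```text
t 7.3 pos [0.5265 0.0349 0.1805] yang 87.87 d [-0.6  0.2 80.5] turn -0.4 F [ 0.  -0.6  0.1] w 0.604 g 0.0 q7 1.45
```

View pics/w3.png

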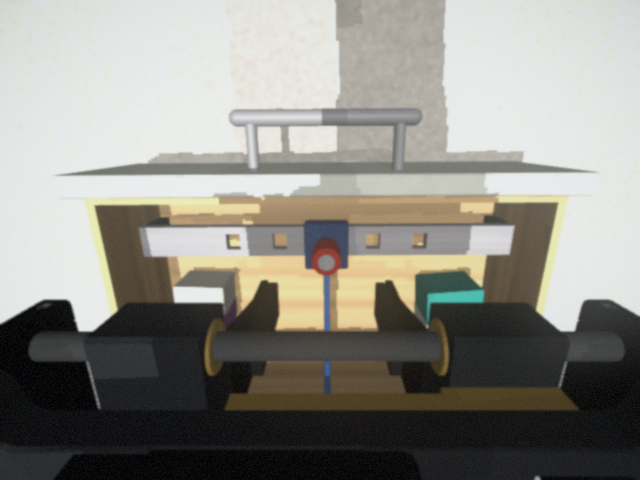

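The knob at (326, 262) is centred between the fingers (262 and 390), and the divider is still in the middle hole. I'll descend and grip.

Emit:
move_arm(
  deltas=[
    [[0,0,25],0],
    [[0,0,50],0],
    [[0,0,70],0],
    [[0,0,80],0],
    [[0,0,80],0],
  ],
)

```text
t: 7.85
position: [0.5263, 0.035, 0.1004]
tcp_rot: [-0.001, 0.018, 1.0, -0.0]
ft_force: [0.4, 0.3, -0.6]
width: 0.602
grasp_force: 0.0
```

Emit:
move_arm(
  deltas=[
    [[0,0,0],0],
    [[0,0,0],0],
    [[0,0,0],0],
    [[0,0,0],0],
    [[0,0,0],0],
  ],
  hand=0,
  grip_force=40,
)

```text
t: 8.35
position: [0.5273, 0.0351, 0.1019]
tcp_rot: [0.0, 0.017, 1.0, 0.0]
ft_force: [0.3, 0.0, 1.7]
width: 0.242
grasp_force: 40.0
```

```bash
python3 -c "
from h import *
plan([.527,.035,.1],88.3)
"
```

```text
t 8.35 pos [0.5273 0.0351 0.1019] yang 88.02 d [ 0.3 -0.1  1.9] turn -0.3 F [0.3 0.  1.7] w 0.242 g 40.0 q7 1.49
```

Emit:
move_arm(
  deltas=[
    [[0,0,-4],0],
    [[0,0,-8],0],
    [[0,0,-12],0],
    [[0,0,-14],0],
    [[0,0,-14],0],
  ],
)

```text
t: 8.85
position: [0.5271, 0.0351, 0.1156]
tcp_rot: [0.0, 0.017, 1.0, 0.0]
ft_force: [4.0, -0.5, -8.7]
width: 0.241
grasp_force: 40.0
```

```bash
python3 -c "
from h import *
plan([.527-.0012,.035-.04,.1],88.3)
"
```

```text
t 8.85 pos [0.5271 0.0351 0.1156] yang 88.02 d [ -0.1 -40.2  15.6] turn -0.3 F [ 4.  -0.5 -8.7] w 0.241 g 40.0 q7 1.48
```

Lifted 13.7 mm with 8.7 N, which matches the spring. I'll slide 40 mm to −y.

Emit:
move_arm(
  deltas=[
    [[0,-6,0],0],
    [[0,-14,0],0],
    [[0,-23,0],0],
    [[0,-32,0],0],
    [[0,-38,0],0],
  ],
)

```text
t: 9.35
position: [0.5259, -0.0038, 0.1155]
tcp_rot: [0.0, 0.018, 1.0, 0.0]
ft_force: [4.7, 1.5, -9.2]
width: 0.241
grasp_force: 40.0
```

Emit:
move_arm(
  deltas=[
    [[0,-2,0],0],
    [[0,-2,0],0],
  ],
)

```text
t: 9.55
position: [0.5258, -0.0059, 0.1155]
tcp_rot: [0.0, 0.018, 1.0, -0.0]
ft_force: [4.8, -1.6, -8.6]
width: 0.243
grasp_force: 40.0
```

```bash
python3 -c "
from h import *
plan([.527-.0012,.0351-.04,.1019],88.3)
"
```

```text
t 9.55 pos [ 0.5258 -0.0059  0.1155] yang 87.97 d [ 0.   1.  13.6] turn -0.3 F [ 4.8 -1.6 -8.6] w 0.243 g 40.0 q7 1.56
```

Emit:
move_arm(
  deltas=[
    [[0,1,0],0],
    [[0,1,4],0],
    [[0,1,8],0],
    [[0,1,12],0],
    [[0,1,14],0],
  ],
)

```text
t: 10.05
position: [0.5262, -0.004, 0.1017]
tcp_rot: [0.0, 0.017, 1.0, 0.0]
ft_force: [-1.7, -0.9, 13.6]
width: 0.243
grasp_force: 40.0
```

Emit:
move_arm(
  deltas=[
    [[0,0,0.5],0],
    [[0,0,0.5],0],
    [[0,0,0.5],0],
  ],
)

```text
t: 10.35
position: [0.5261, -0.0039, 0.1018]
tcp_rot: [0.0, 0.017, 1.0, 0.0]
ft_force: [-0.3, -1.2, 5.5]
width: 0.24
grasp_force: 40.0
```

```bash
python3 -c "
from h import *
plan([.527-.0012,.0351-.04,.1019],88.3)
g=grab('wrist');P=pts(g);cv2.imwrite('pics/w4.png',g['frame'][:,:,::-1])
"
```

```text
t 10.35 pos [ 0.5261 -0.0039  0.1018] yang 88.02 d [ 0.3 -1.  -0.1] turn -0.3 F [-0.3 -1.2  5.5] w 0.24 g 40.0 q7 1.57
```

View pics/w4.png

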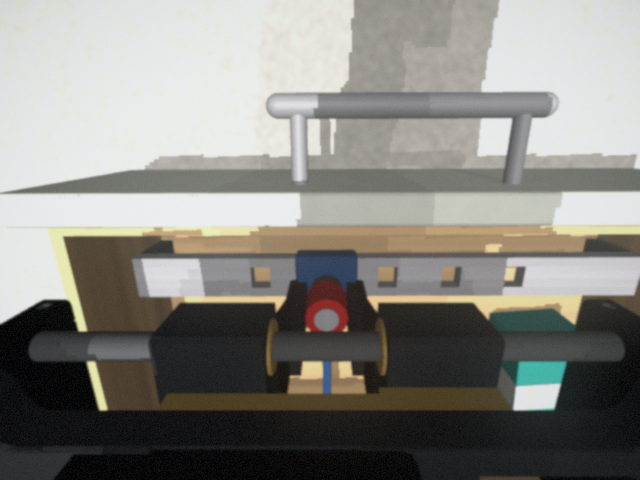

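The picture shows the block at u=326, with one free hole on its −y side (262) and three on the other (387, 451, 513), so the divider is in the −40 mm hole. The TCP height (101.8 mm) equals the starting pin-down height, the grip is 40 N and the drawer is still open. I'll hand in.

```bash
python3 -c "
from h import *
print(r.close_job())"
```

```text
the job is handed in; nothing more can be done
None
```

I handed the job in with the drawer open against its stop, the divider moved one hole away from the teal carton with the pin down, and the gripper still holding the red knob at 40 N. The arm's clock read about 10 s of the 50 s allowed, and the hand-in returned no verdict.

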